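# Pin the crank of a hospital-bed drive

### The arm

A 6-joint arm with a two-finger parallel gripper is mounted at the origin on the work surface. World frame = base frame: x ahead of the robot, y to its left, z up, the work surface at z = 0. Lengths are in m, angles in rad, forces in N, time in s.
With the tool pointing down it reaches from about 0.225 to 0.875 m from the base axis. Payload 3.4 kg.
Tool frame: the origin (TCP) lies between the finger pads; the fingertips stand 8 mm ahead of it and the grasp point (between the pads) lies 11 mm behind it; z points along the fingers, y is the line along which they close (so a half turn about z gives the same grasp; the last joint's range is limited). The gripper opens to 85 mm and grips with 20 to 120 N. Pads are 22 mm wide; open, the fingers measure 114 mm over their backs; the gripper's body (76 mm by 85 mm) begins 54 mm behind the grasp point. The pads swing forward as they close: fully open they stand 13 mm farther back than shut.
Start: joints at [-1.264, 0.276, 1.505, -0, 1.361, -0.121], TCP at [0.239, -0.523, 0.239] pointing down, gripper open.
Joint ranges: [-2.89, 2.89], [-0.75, 2.08], [0.22, 2.7], [-1.18, 4.32], [0.11, 2.71], [-2.7, 2.7]. Speed limits (rad/s): [2.57, 2.57, 3.14, 3.14, 3.14, 3.14].

### API

Orientations are given as a unit quaternion [w, x, y, z].
In Python, from rig import manip gives the robot as it stands.
- The arm moves only by the tool move_arm, never from a script. Its argument "deltas" is a list that holds one entry, the list of rows, each a list of 5 numbers: the shift along the tool's x, y, z normalised to -1 to 1, where 1 is 80 cm, then the turn about the tool's z normalised to -1 to 1, where 1 is 120 degrees, then the closure, from -1 (fully open) to 1 (shut). In form: [[[tx, ty, tz, twist, grip], ...]]. A call has 1 to 12 rows; each row is the pose to reach, as a shift and turn from the pose commanded when the call began, along the tool's axes at that moment; what a row does not reach only later rows make up. A row lasts 1/10 s, in which the tool goes at most 50 mm and 8.59 degrees, less where a joint would pass 70% of its speed; a pose out of reach is approached as far as the arm can. A call with a number of a shift or a turn outside -1 to 1 is refused whole. A call with a gripper value outside its range is refused whole. The fingers move at their own pace and stop on an object; "squeeze" is the grip in N (left out, the last holds). Time passes only in rows, so rows that repeat a pose let the fingers close. It gives the time, the measured TCP pose, the force, the opening and the grip force at its end, in the units of the state.
- manip.get_state(): the state, without advancing time (a new reading comes with each control period).
- manip.get_image(name): name is "side" or "top"; returns the picture (480x640x3 uint8, red, green, blue); there is no depth.
- manip.camera_params(name): a dict with "fx", "fy", "cx", "cy" (pixels), "R" (3x3) and "t" (3): a world point X has camera coordinates R X + t. Camera axes: x right, y down, z forward; pixel columns grow to the right and rows downward; lengths in m; the calibration is good to about 2 mm. A picture is of the moment at which its call begins. camera_params takes no time and is no camera call.
- manip.sign_off(): hands the job in; it is judged then, once.
The state is a dict: "clock": time; "qpos": joint angles; "qd": joint speeds; "effort": joint torques, N m; "position": TCP position; "ee_rot": TCP orientation; "contact_force": force on the tool from outside, world axes, zero at the start; "moment": the same for the moment, N m; "width": finger opening in m; "gripper_force": force on a finger pad.
Only numpy, scipy, OpenCV 4.12 (cv2) and the standard library are available. Lean on these libraries where they do the work, as an engineer would, in place of code of your own. Each camera call takes 0.05 s, during which the arm holds its last target. There are 200 camera calls.

### The job

Pin the crank of the bed drive to its shaft: take the longest of the three cross-pins from the wooden rack and stand it foot down in the hole on top of the bearing block. Then turn the crank by its grip until you feel the pin drop into the shaft's hidden cross-hole and the crank lock, and stop there without forcing the crank against the pin. Last, press the pin down until its head sits flat on the block and let go; leave the other two pins in the rack.

Things in the scene. Friction and masses are not known exactly. Their poses are not given: they have to be found in the camera images.
- drive: crank drive of a hospital bed, fixed to the counter: grey channel 70 mm wide, 460 long, 20 high, with a steel bearing block 52 x 60 mm (its top 125 mm up) and, towards -y, a lead screw with a brass nut. Origin on the counter straight under the block's pin hole; z up; the shaft runs along y, 85 mm up; the crank is at the +y end
- block_hole (a point): mouth of the 13 mm vertical pin hole in the block's flat top, axes as the drive's. The shaft's surface lies 24 mm below it, so a pin stood in the hole first rests on it with its head 60 mm above the block. Turning the shaft slowly (about 0.3 rad/s) lets the pin fall in by its own weight
- cross_hole (a point): middle of the hidden 32 mm shaft, 40 mm below the block's top. The shaft's 14 mm cross-hole runs right through it here, upright when aligned. The axes shown are the drive's: they do not tell how the hole is turned
- clasp (a point): two spring balls under the block that clasp the pin's foot, 71 mm below the block's top. A dropped pin stops on them with its head about 11 mm above the block; a steady push of 5 to 15 N (more while the crank leans on the pin) then takes it home, and it stays
- crank: crank: flat grey arm, 90 mm from shaft to grip. Origin on the shaft axis below the pin hole, y along the shaft outward, z along the arm to the grip. Starts leaning 0.8 to 1.1 rad from upright to the drive's +x side (away from the robot), stays where left, drag 2 to 8 N at the grip. Clamped on the shaft at any angle, so its lean does not show where the cross-hole is
- crank_grip (a point): centre of the crank's black round grip, 24 mm thick, 85 long, parallel to the shaft, 108 mm along it from the pin hole, 90 mm from its axis. The cross-hole comes upright with the arm between 0.5 rad short of upright and 0.6 rad past it. With the pin in, the crank locks within 0.1 rad; over 20 N at the grip, five to six times more at the pin, would bend it
- rack: fixed wooden rack 170 x 50 x 50 mm with three 13.5 mm holes, 40 mm deep, 55 mm apart along its x, holding three steel pins upright in any order. Origin under its centre
- pin: the long cross-pin, upright in the rack: 12 mm shank 84 mm long with a tapered foot (9 mm long, rounded tip) and a round dark head 26 mm wide, 22 high; about 0.12 kg. Origin at the tip of the foot, z up through the head. In the rack its foot is 10 mm above the counter and its head the highest of the three
- pin_head (a point): centre of the top of the long pin's head, 106 mm from the tip of its foot, 116 mm above the counter while in the rack; 22 mm above the block when home
- pin_short: a shorter pin, not wanted: 50 mm shank, the same head, top at 82 mm in the rack. Origin at the tip of its foot
- pin_flat: another pin, not wanted: 62 mm shank, thin flat head 22 mm wide and 8 high, top at 80 mm in the rack. Origin at the tip of its foot

How it is judged:
By the outcome, as a careful person would: the job done as asked, in the order asked, and still so for the second after the job is handed in, with the robot touching nothing.
It also fails if it takes over 72 s, if anything falls off the work surface, if the arm or the gripper's body presses on something with over 40 N, if the wrist force passes 120 N, or if a joint passes its speed limit or range.

## Working session

There is one attempt and no reset: what is moved stays moved. The work goes in short steps, Python scripts to look and compute and a tool call to move; the robot and the scene stay as the last step left them, time stands still between calls to the robot, and variables do not carry over. Pictures are saved under pics/ and viewed, at most 10 in all, crops included, and the job is handed in when it is done.

Besides the shell and the picture viewer there is one more tool, called after "Emit:" as name(argument=value, ...) on one line, values as JSON. move_arm: Moves the arm, as the interface text tells. Scaled input: -1 to 1 covers 80 cm each way for a shift and 120 degrees each way for a turn. Its arguments: {"type":"object","properties":{"deltas":{"type":"array","items":{"type":"array","items":{"type":"array","items":{"type":"number","minimum":-1,"maximum":1}}}},"squeeze":{"type":"number"}},"required":["deltas"]}

```bash
mkdir -p pics; ls
python3 - <<'E'
from rig import manip
import cv2
for n in("top","side"):
    cv2.imwrite(f"pics/{n}0.png",manip.get_image(n)[:,:,::-1])
    print(n,manip.camera_params(n))
print(manip.get_state())
E
```

```text
pics
top {'fx': 496.24204668738236, 'fy': 496.24204668738236, 'cx': 322.6285975313941, 'cy': 237.3137202563283, 'R': array([[-6.08030651e-04, -9.99972291e-01, -7.41942122e-03],
       [-9.94592795e-01,  1.37523281e-03, -1.03842575e-01],
       [ 1.03849901e-01,  7.31616342e-03, -9.94566072e-01]]), 't': array([0.16960384, 0.53598342, 0.7254721 ])}
side {'fx': 543.9469832357591, 'fy': 543.9469832357591, 'cx': 320.52240959373546, 'cy': 238.14360798307848, 'R': array([[-0.95816301, -0.28599922,  0.01131803],
       [-0.16997533,  0.53675103, -0.8264422 ],
       [ 0.23028686, -0.79379013, -0.56290779]]), 't': array([0.56081568, 0.09757656, 0.8187328 ])}
{'clock': 0.1, 'qpos': array([-1.26400390e+00,  2.76539909e-01,  1.50601890e+00, -1.46838091e-06,
        1.36071619e+00, -1.21006679e-01]), 'qd': array([ 0.00109553, -0.00336122, -0.00293646, -0.00116895,  0.00129843,
       -0.00093091]), 'effort': array([ 1.10332028e-03, -4.17700589e+01, -2.46405065e+01, -2.29407615e-04,
        5.82613080e-03, -4.87623808e-06]), 'position': array([ 0.23839848, -0.52273589,  0.23851663]), 'ee_rot': array([-8.37478975e-04,  9.77210202e-01,  2.12272262e-01, -7.87413997e-05]), 'contact_force': array([ 0.7027289 ,  0.1131431 , -0.06651351]), 'moment': array([ 0.00236121, -0.04398679, -0.00841244]), 'gripper_force': 0.0, 'width': 0.08581943215581683}
```

View pics/top0.png

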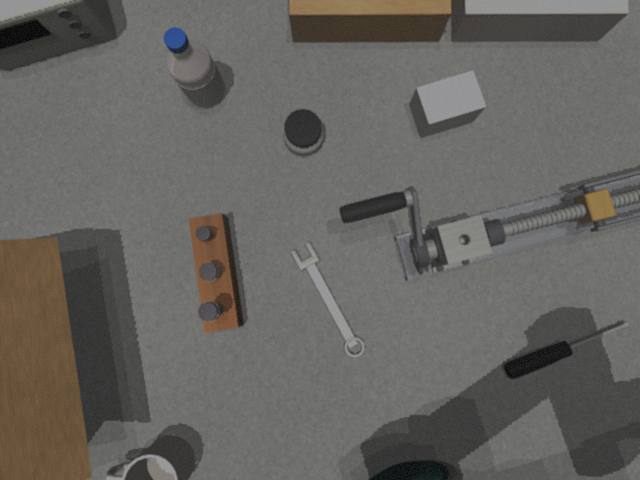

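View pics/side0.png

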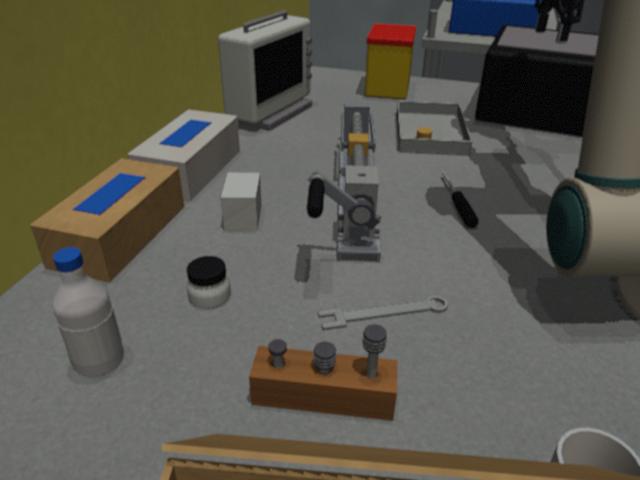

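The long pin is the one at top (209,311) and side (374,330). The block hole is at top (464,239), and the grip runs from top (342,214) to (407,200). I'll zoom in on these.

Run:
```python
import cv2,numpy as np
t=cv2.imread("pics/top0.png");s=cv2.imread("pics/side0.png")
f=lambda im,x,y,w,h,k:cv2.resize(im[y:y+h,x:x+w],None,fx=k,fy=k,interpolation=cv2.INTER_CUBIC)
a=f(t,180,200,70,140,4)      #280x560
b=f(t,335,180,170,105,3)     #510x315
c=f(s,300,150,100,80,3)   #300x240
d=f(s,340,310,60,80,3)   #180x240
o=np.zeros((560,800,3),np.uint8);o[:,:280]=a;o[:315,285:795]=b;o[318:558,285:585]=c;o[318:558,590:770]=d
cv2.imwrite("pics/crop.png",o)
```

```text
(no output)
```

View pics/crop.png

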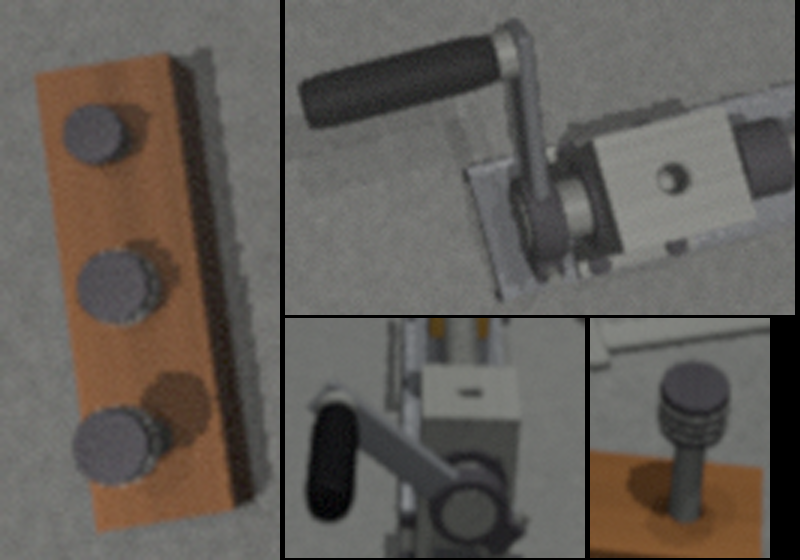

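```bash
cat > h.py <<'E'
import numpy as np
from rig import manip
C={n:manip.camera_params(n) for n in("top","side")}
def ray(n,u,v):
    c=C[n];R=np.array(c["R"]);o=-R.T@c["t"];d=R.T@[(u-c["cx"])/c["fx"],(v-c["cy"])/c["fy"],1];return o,d/np.linalg.norm(d)
def onz(n,u,v,z):
    o,d=ray(n,u,v);return o+d*(z-o[2])/d[2]
def tri(p,q):
    a,d=ray("top",*p);b,e=ray("side",*q);s=np.linalg.lstsq(np.c_[d,-e],b-a,rcond=None)[0]
    x,y=a+d*s[0],b+e*s[1];return (x+y)/2,np.linalg.norm(x-y)
def proj(n,X):
    c=C[n];p=np.array(c["R"])@X+c["t"];return c["fx"]*p[0]/p[2]+c["cx"],c["fy"]*p[1]/p[2]+c["cy"]
E
python3 - <<'E'
from h import *
np.set_printoptions(precision=4,suppress=True)
print("pin",tri((208.75,311.2),(375,332.7)),onz("top",208.75,311.2,.116),onz("side",375,332.7,.116))
print("hole",tri((464.3,239.7),(361.7,174.7)),onz("top",464.3,239.7,.125),onz("side",361.7,174.7,.125))
k=lambda x,y:onz("top",(x-285)/3+335,y/3+180,.125)
q=[k(594,142),k(727,108),k(755,217),k(624,254)]
print(q,"centre",sum(q)/4)
for a,b in((0,1),(3,2)):
    d=q[a]-q[b];print("yaxis dir",d[:2],np.linalg.norm(d),np.degrees(np.arctan2(d[1],d[0])))
d=q[1]-q[2];print("xdir",np.linalg.norm(d),np.degrees(np.arctan2(d[1],d[0])))
d=q[0]-q[3];print("xdir",np.linalg.norm(d),np.degrees(np.arctan2(d[1],d[0])))
# other pins
print(onz("top",180+118/4,200+285/4,.082),onz("top",180+93/4,200+134/4,.080))
# grip ends for lean, from top
H=onz("top",464.3,239.7,.125)
for lean in(.8,.9,1.0,1.1):
    z=.085+.09*np.cos(lean);m=onz("top",341,213.3,z);n=onz("top",405.7,199,z);print(lean,z,m,n,np.linalg.norm(m-n),"ctr-hole",((m+n)/2-H)[:2])
E
```

```text
pin (array([0.4285, 0.3202, 0.1117]), np.float64(0.00039824667371181615)) [0.4289 0.3193 0.116 ] [0.4277 0.3247 0.116 ]
hole (array([ 0.5227, -0.0193,  0.123 ]), np.float64(0.00026942970882309)) [ 0.5227 -0.0187  0.125 ] [ 0.5218 -0.0155  0.125 ]
[array([0.5392, 0.0155, 0.125 ]), array([ 0.5542, -0.0435,  0.125 ]), array([ 0.5059, -0.0542,  0.125 ]), array([0.4897, 0.0036, 0.125 ])] centre [ 0.5222 -0.0196  0.125 ]
yaxis dir [-0.0151  0.0591] 0.060981744804599496 104.29706100260739
yaxis dir [-0.0162  0.0578] 0.06003525894246263 105.63029303996898
xdir 0.04947952148314076 12.391541160011492
xdir 0.05085359232611247 13.528046435191833
[0.4829 0.3275 0.082 ] [0.5365 0.3381 0.08  ]
0.8 0.14770360384124487 [0.5547 0.1446 0.1477] [0.5731 0.0613 0.1477] 0.08533271104652475 ctr-hole [0.0413 0.1216]
0.9 0.14094489714435982 [0.5557 0.1444 0.1409] [0.5744 0.0602 0.1409] 0.08624709160042066 ctr-hole [0.0424 0.121 ]
1.0 0.1336272075281326 [0.5568 0.1442 0.1336] [0.5757 0.059  0.1336] 0.08723709655027409 ctr-hole [0.0436 0.1203]
1.1 0.12582365092830197 [0.558  0.1439 0.1258] [0.5771 0.0577 0.1258] 0.0882928340938783 ctr-hole [0.0449 0.1195]
```

```bash
cat >> h.py <<'E'
from scipy.spatial.transform import Rotation as Ro
def go(x,y,z,yaw=None):
    "rounded row numbers from the current measured pose to a pose (yaw: world angle of tool x, deg)"
    s=manip.get_state();w,a,b,c=s["ee_rot"];M=Ro.from_quat([a,b,c,w]).as_matrix()
    d=M.T@(np.array([x,y,z])-s["position"])/.8
    cur=np.degrees(np.arctan2(M[1,0],M[0,0]));tw=0 if yaw is None else -((yaw-cur+180)%360-180)/120
    print("t",round(s["clock"],2),"yaw",round(cur,2),"pos",s["position"].round(4),"F",s["contact_force"].round(1),"w",round(s["width"],4),"rows",d.round(4),round(tw,4))
E
python3 -c "
from h import *
go(.4287,.3198,.2,9.6)"
```

```text
t 0.1 yaw 24.51 pos [ 0.2384 -0.5227  0.2385] F [ 0.7  0.1 -0.1] w 0.0858 rows [ 0.6534 -0.8595  0.0497] 0.1243
```

Emit:
move_arm(deltas=[[[0.653, -0.86, 0, 0.124, -1], [0.653, -0.86, 0, 0.124, -1], [0.653, -0.86, 0, 0.124, -1], [0.653, -0.86, 0, 0.124, -1], [0.653, -0.86, 0, 0.124, -1], [0.653, -0.86, 0, 0.124, -1], [0.653, -0.86, 0, 0.124, -1], [0.653, -0.86, 0, 0.124, -1], [0.653, -0.86, 0, 0.124, -1], [0.653, -0.86, 0, 0.124, -1], [0.653, -0.86, 0, 0.124, -1], [0.653, -0.86, 0, 0.124, -1]]])

```text
clock: 1.3
position: [0.3702, 0.0642, 0.2393]
ee_rot: [0.0, 0.996, 0.084, 0.0]
contact_force: [0.9, -1.2, 0.7]
width: 0.0849
gripper_force: 0.0
```

```bash
python3 -c "
from h import *
go(.4287,.3198,.16,9.6)"
```

```text
t 1.3 yaw 9.64 pos [0.3702 0.0642 0.2393] F [ 0.9 -1.2  0.7] w 0.0849 rows [ 0.1256 -0.3028  0.0991] 0.0003
```

Emit:
move_arm(deltas=[[[0.125, -0.302, 0.05, 0, -1], [0.125, -0.302, 0.05, 0, -1], [0.125, -0.302, 0.1, 0, -1], [0.125, -0.302, 0.1, 0, -1], [0.125, -0.302, 0.1, 0, -1], [0.125, -0.302, 0.1, 0, -1], [0.125, -0.302, 0.1, 0, -1], [0.125, -0.302, 0.1, 0, -1]]])

```text
clock: 2.1
position: [0.4279, 0.3167, 0.1586]
ee_rot: [0.001, 0.996, 0.085, -0.001]
contact_force: [-0.5, 0.1, -1.2]
width: 0.0855
gripper_force: 0.0
```

Run:
```python
from h import *
import cv2
go(.4287,.3198,.094,9.6)
t=manip.get_image("top")[:,:,::-1];s=manip.get_image("side")[:,:,::-1]
o=np.zeros((600,800,3),np.uint8)
o[:,:400]=cv2.resize(t[220:370,150:250],(400,600),interpolation=2);o[:,400:]=cv2.resize(s[230:380,320:420],(400,600),interpolation=2)
cv2.imwrite("pics/a.png",o)
```

```text
t 2.1 yaw 9.71 pos [0.4279 0.3167 0.1586] F [-0.5  0.1 -1.2] w 0.0855 rows [ 0.0018 -0.0037  0.0807] 0.0009
```

View pics/a.png

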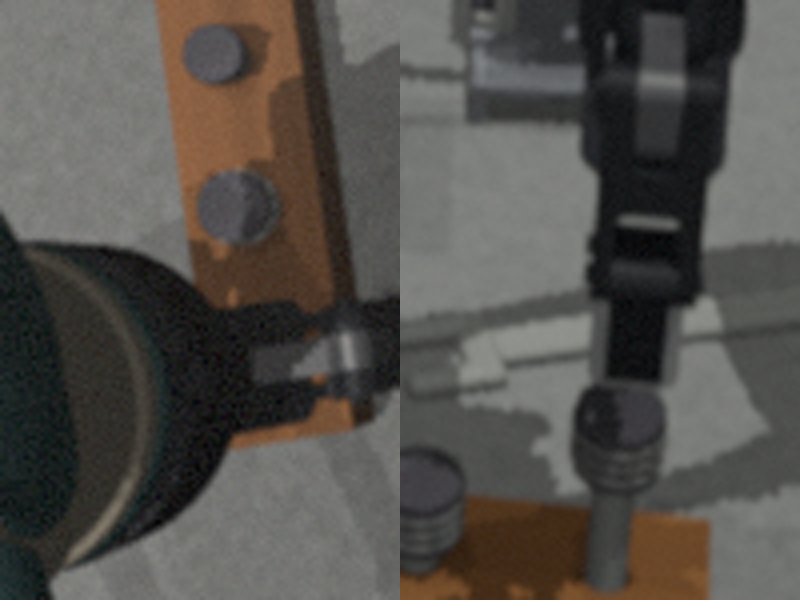

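Run:
```python
from h import *
P=np.array([.4287,.3198,.116]);print("pin",proj("side",P),"seen",375,332.7)
T=np.array([.4279,.3167,.0]);
for r in(.0425,.055):
  print(proj("side",T+r*np.array([-np.sin(np.radians(9.7)),np.cos(np.radians(9.7)),0])+[0,0,.1636]))
print(proj("side",P-[0,0,.066]))
```

```text
pin (np.float64(374.98165960781523), np.float64(329.50716783603656)) seen 375 332.7
(np.float64(378.031046618588), np.float64(322.2565832277067))
(np.float64(377.5982959836044), np.float64(331.0636162277943))
(np.float64(371.1582894586506), np.float64(370.85590667070096))
```

Emit:
move_arm(deltas=[[[0.002, -0.005, 0.03, 0, -1], [0.002, -0.005, 0.06, 0, -1], [0.002, -0.005, 0.08, 0, -1], [0.002, -0.005, 0.08, 0, -1], [0.002, -0.005, 0.08, 0, 1], [0.002, -0.005, 0.08, 0, 1], [0.002, -0.005, 0.08, 0, 1], [0.002, -0.005, 0.08, 0, 1], [0.002, -0.005, 0.08, 0, 1], [0.002, -0.005, 0.08, 0, 1], [0.002, -0.005, 0.08, 0, 1], [0.002, -0.005, 0.08, 0, 1]]], squeeze=50)

```text
clock: 3.4
position: [0.4301, 0.3214, 0.096]
ee_rot: [-0.0, 0.996, 0.084, 0.001]
contact_force: [0.2, -1.7, 5.8]
width: 0.0248
gripper_force: 49.1
```

Emit:
move_arm(deltas=[[[0, 0, -0.03, 0, 1], [0, 0, -0.07, 0, 1], [0, 0, -0.13, 0, 1], [0, 0, -0.19, 0, 1], [0, 0, -0.19, 0, 1], [0, 0, -0.19, 0, 1], [0, 0, -0.19, 0, 1]]])

```text
clock: 4.1
position: [0.4284, 0.3207, 0.2454]
ee_rot: [0.001, 0.996, 0.084, -0.002]
contact_force: [-0.1, -0.0, -1.3]
width: 0.0246
gripper_force: 49.9
```

Run:
```python
from h import *
import cv2
go(.5225,-.019,.246,9.6)
s=manip.get_image("side")[:,:,::-1]
o=cv2.resize(s[180:380,300:460],(480,600),interpolation=2)
cv2.imwrite("pics/b.png",o)
P=np.array(manip.get_state()["position"])
for dz in(.02,-.002,-.086): print(proj("side",P+[0,0,dz]))
```

```text
t 4.1 yaw 9.64 pos [0.4284 0.3207 0.2454] F [-0.1 -0.  -1.3] w 0.0246 rows [ 4.490e-02  4.383e-01 -3.000e-04] 0.0003
(np.float64(385.9230061010308), np.float64(214.61212618188077))
(np.float64(384.1257280301415), np.float64(233.96839423968942))
(np.float64(377.97764056337553), np.float64(300.1818705943474))
```

View pics/b.png

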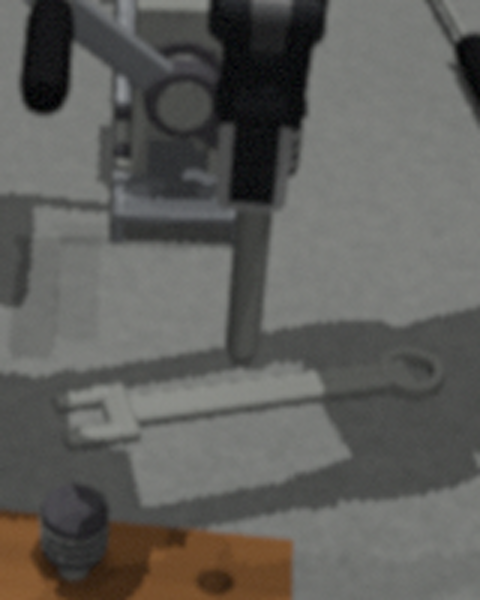

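Emit:
move_arm(deltas=[[[0.047, 0.438, 0, 0, 1], [0.047, 0.438, 0, 0, 1], [0.047, 0.438, 0, 0, 1], [0.047, 0.438, 0, 0, 1], [0.047, 0.438, 0, 0, 1], [0.047, 0.438, 0, 0, 1], [0.047, 0.438, 0, 0, 1], [0.047, 0.438, 0, 0, 1], [0.047, 0.438, 0, 0, 1], [0.047, 0.438, 0.01, 0, 1], [0.047, 0.438, 0.025, 0, 1], [0.047, 0.438, 0.025, 0, 1]]])

```text
clock: 5.35
position: [0.5232, -0.0162, 0.2248]
ee_rot: [-0.001, 0.996, 0.085, -0.003]
contact_force: [-0.2, 0.1, -1.7]
width: 0.0245
gripper_force: 50.0
```

Run:
```python
from h import *
import cv2
go(.5225,-.019,.221,9.6)
s=manip.get_image("side")[:,:,::-1];t=manip.get_image("top")[:,:,::-1]
o=np.zeros((600,800,3),np.uint8)
o[:,:400]=cv2.resize(s[110:200,330:390],(400,600),interpolation=2)
o[:,400:]=cv2.resize(t[180:300,420:500],(400,600),interpolation=2)
cv2.imwrite("pics/c.png",o)
P=np.array(manip.get_state()["position"])
for n in C:
  for dz in(-.002,-.086): print(n,proj(n,P+[0,0,dz]))
  print(proj(n,np.array([.5225,-.019,.125])))
```

```text
t 5.35 yaw 9.75 pos [ 0.5232 -0.0162  0.2248] F [-0.2  0.1 -1.7] w 0.0245 rows [-0.0014  0.0033  0.0047] 0.0013
top (np.float64(487.02623386520236), np.float64(229.23848144411807))
top (np.float64(466.0511248215727), np.float64(237.0554545795466))
(np.float64(464.5158456565233), np.float64(239.8145147143486))
side (np.float64(363.67008581850985), np.float64(115.62991737494455))
side (np.float64(360.7430830958731), np.float64(165.48000111579836))
(np.float64(361.7745236036032), np.float64(173.6787423339503))
```

View pics/c.png

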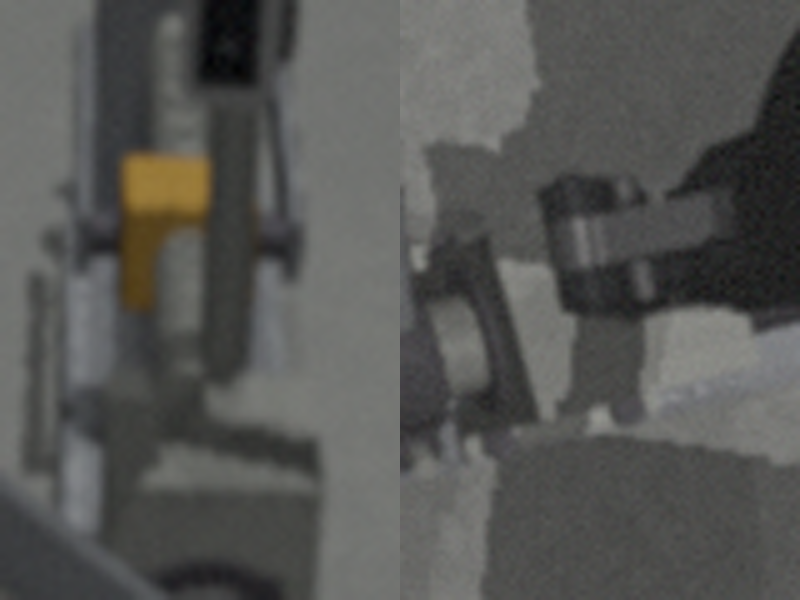

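Emit:
move_arm(deltas=[[[0.002, 0.0016, 0, 0, 1], [0.002, 0.0016, 0.006, 0, 1], [0.002, 0.0016, 0.012, 0, 1], [0.002, 0.0016, 0.017, 0, 1], [0.002, 0.0016, 0.02, 0, 1], [0.002, 0.0016, 0.023, 0, 1], [0.002, 0.0016, 0.023, 0, 1]]])

```text
clock: 6.15
position: [0.5268, -0.0189, 0.2085]
ee_rot: [-0.0, 0.996, 0.084, -0.0]
contact_force: [0.5, -0.7, -1.2]
width: 0.0246
gripper_force: 50.0
```

```bash
python3 -c "
from h import *
go(.5243,-.0172,.187,9.6);print(manip.get_state()['moment'])"
```

```text
t 6.15 yaw 9.63 pos [ 0.5268 -0.0189  0.2085] F [ 0.5 -0.7 -1.2] w 0.0246 rows [-0.0027 -0.0027  0.0269] 0.0002
[0.02592828 0.0446874  0.00260622]
```

Emit:
move_arm(deltas=[[[-0.001, -0.001, 0.0, 0, 1], [-0.001, -0.001, 0.004, 0, 1], [-0.001, -0.001, 0.008, 0, 1], [-0.001, -0.001, 0.012, 0, 1], [-0.001, -0.001, 0.012, 0, 1]]])

```text
clock: 6.65
position: [0.5257, -0.0182, 0.1986]
ee_rot: [-0.0, 0.996, 0.084, -0.001]
contact_force: [-0.1, 0.1, -1.8]
width: 0.0246
gripper_force: 50.0
```

Run:
```python
from h import *
import cv2
go(.5225,-.019,.187,9.6)
s=manip.get_image("side")[:,:,::-1]
cv2.imwrite("pics/d.png",cv2.resize(s[100:220,320:400],(400,600),interpolation=2))
```

```text
t 6.65 yaw 9.63 pos [ 0.5257 -0.0182  0.1986] F [-0.1  0.1 -1.8] w 0.0246 rows [-0.004   0.0003  0.0146] 0.0003
```

View pics/d.png

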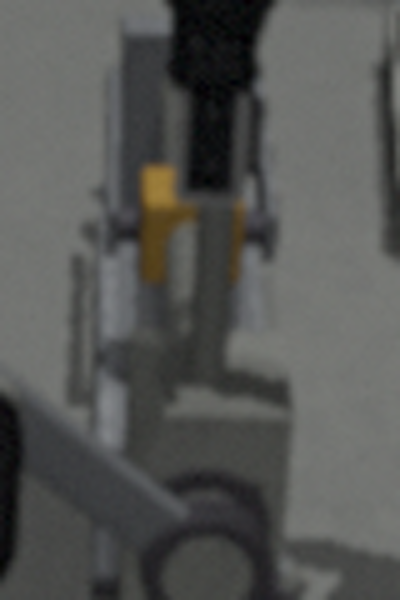

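The pin's foot meets the block top at (361,177), where the hole mouth is. There is no contact force even though the foot is about 12 mm below the block's top, so it is in the hole.

Emit:
move_arm(deltas=[[[0, 0, 0.004, 0, 1], [0, 0, 0.008, 0, 1], [0, 0, 0.011, 0, 1], [0, 0, 0.013, 0, 1], [0, 0, 0.013, 0, 1]]])

```text
clock: 7.2
position: [0.5258, -0.0182, 0.1885]
ee_rot: [-0.0, 0.996, 0.084, -0.0]
contact_force: [0.4, 0.2, -1.3]
width: 0.0244
gripper_force: 50.0
```

Emit:
move_arm(deltas=[[[0, 0, 0, 0, 0.3], [0, 0, 0, 0, -1], [0, 0, 0, 0, -1], [0, 0, 0, 0, -1], [0, 0, -0.03, 0, -1], [0, 0, -0.08, 0, -1], [0, 0, -0.08, 0, -1]]])

```text
clock: 7.9
position: [0.5293, -0.0188, 0.2582]
ee_rot: [0.001, 0.996, 0.084, 0.005]
contact_force: [0.3, -0.3, 0.3]
width: 0.0851
gripper_force: 0.0
```

Run:
```python
from h import *
import cv2
go(.564,.102,.24,103)
s=manip.get_image("side")[:,:,::-1]
t=manip.get_image("top")[:,:,::-1]
o=np.zeros((600,800,3),np.uint8)
o[:,:400]=cv2.resize(s[100:220,300:380],(400,600),interpolation=2)
o[:,400:]=cv2.resize(t[160:310,400:500],(400,600),interpolation=2)
cv2.imwrite("pics/e.png",o)
print(proj("side",np.array([.5225,-.019,.207])),proj("top",np.array([.5225,-.019,.207])))
```

```text
t 7.9 yaw 9.63 pos [ 0.5293 -0.0188  0.2582] F [ 0.3 -0.3  0.3] w 0.0851 rows [ 0.0677 -0.1417  0.0229] -0.7781
(np.float64(364.65048790003476), np.float64(126.1177431833636)) (np.float64(484.15893275039684), np.float64(232.80482537099232))
```

View pics/e.png

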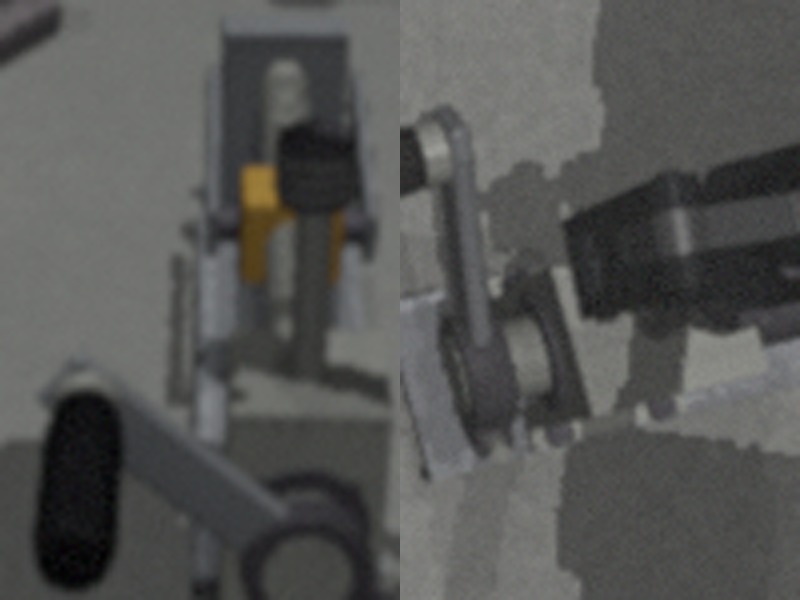

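Emit:
move_arm(deltas=[[[0.067, -0.142, 0, -0.775, -1], [0.067, -0.142, 0, -0.775, -1], [0.067, -0.142, 0, -0.775, -1], [0.067, -0.142, 0, -0.775, -1], [0.067, -0.142, 0, -0.775, -1], [0.067, -0.142, 0, -0.775, -1], [0.067, -0.142, 0, -0.775, -1], [0.067, -0.142, 0, -0.775, -1], [0.067, -0.142, 0, -0.775, -1], [0.067, -0.142, 0, -0.775, -1], [0.067, -0.142, 0, -0.775, -1], [0.067, -0.142, 0.02, -0.775, -1]]])

```text
clock: 9.2
position: [0.5605, 0.1027, 0.237]
ee_rot: [0.001, 0.624, 0.781, 0.001]
contact_force: [-0.4, 0.1, -0.1]
width: 0.0855
gripper_force: 0.0
```

```bash
cat >> h.py <<'E'
import cv2
def shot(name):
    s=manip.get_image("side")[:,:,::-1];t=manip.get_image("top")[:,:,::-1]
    o=np.zeros((600,800,3),np.uint8)
    o[:,:400]=cv2.resize(s[80:230,290:390],(400,600),interpolation=2)
    o[:,400:]=cv2.resize(t[160:310,400:500],(400,600),interpolation=2)
    cv2.imwrite(name,o);return s,t
E
python3 - <<'E'
from h import *
go(.5645,.1025,.134,103)
shot("pics/f.png")
E
```

```text
t 9.2 yaw 102.75 pos [0.5605 0.1027 0.237 ] F [-0.4  0.1 -0.1] w 0.0855 rows [-0.0013  0.0046  0.1287] -0.0021
```

View pics/f.png

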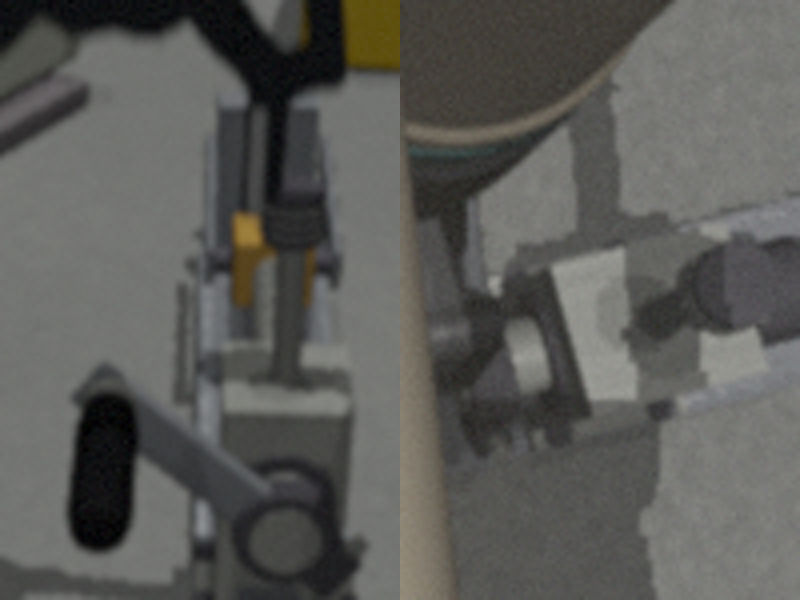

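```bash
cat >> h.py <<'E'
def pin():
    "dark round head in the top view: candidates for standing (z .207), dropped (.158), home (.147)"
    t=cv2.cvtColor(manip.get_image("top"),cv2.COLOR_RGB2GRAY).astype(float)
    for z in(.207,.158,.147):
        u,v=proj("top",np.array([.5225,-.019,z]));r=3
        p=t[int(v)-r:int(v)+r+1,int(u)-r:int(u)+r+1];print(z,(round(u),round(v)),"grey",p.mean().round(),end="; ")
    # row of greys along the line between block centre and head
    a=proj("top",np.array([.5225,-.019,.125]));b=proj("top",np.array([.5225,-.019,.225]))
    print([int(cv2.getRectSubPix(t.astype(np.float32),(5,5),tuple(float(x) for x in (np.array(a)*(1-k)+np.array(b)*k))).mean()) for k in np.linspace(-.4,1.2,17)])
    go(.5645,.1025,.134,103)
E
python3 -c "
from h import *
pin()"
```

```text
0.207 (484, 233) grey 82.0; 0.158 (472, 237) grey 57.0; 0.147 (469, 238) grey 56.0; [110, 84, 64, 54, 52, 53, 54, 57, 57, 60, 66, 76, 82, 81, 80, 80, 79]
t 9.35 yaw 102.61 pos [0.5585 0.1026 0.2347] F [-0.9  0.8 -0.1] w 0.0853 rows [-0.0018  0.008   0.1259] -0.0032
```

Emit:
move_arm(deltas=[[[-0.001, 0.005, 0.04, 0, -1], [-0.001, 0.005, 0.08, 0, -1], [-0.001, 0.005, 0.11, 0, -1], [-0.001, 0.005, 0.129, 0, -1], [-0.001, 0.005, 0.129, 0, -0.3], [-0.001, 0.005, 0.129, 0, 0], [-0.001, 0.005, 0.129, 0, 0.2], [-0.001, 0.005, 0.129, 0, 0.25]]], squeeze=20)

```text
clock: 10.15
position: [0.5648, 0.1029, 0.135]
ee_rot: [0.001, 0.625, 0.781, 0.001]
contact_force: [0.7, -0.0, -0.1]
width: 0.0322
gripper_force: 0.0
```

Run:
```python
from h import *
pin()
t=manip.get_image("top")[:,:,::-1];s=manip.get_image("side")[:,:,::-1]
o=np.zeros((600,800,3),np.uint8)
o[:,:400]=cv2.resize(s[80:260,270:390],(400,600),interpolation=2)
o[:,400:]=cv2.resize(t[140:320,380:500],(400,600),interpolation=2)
cv2.imwrite("pics/g.png",o)
```

```text
0.207 (484, 233) grey 82.0; 0.158 (472, 237) grey 62.0; 0.147 (469, 238) grey 58.0; [79, 73, 63, 53, 52, 52, 54, 65, 72, 79, 83, 83, 82, 81, 80, 80, 78]
t 10.2 yaw 102.63 pos [0.5647 0.1028 0.1348] F [-0.5  0.5  1.2] w 0.0318 rows [-0.0004 -0.0003  0.001 ] -0.0031
```

Emit:
move_arm(deltas=[[[0, -0.003, -0.003, 0, 0.25], [0, -0.005, -0.005, 0, 0.25], [0, -0.008, -0.008, 0, 0.25], [0, -0.01, -0.01, 0, 0.25], [0, -0.013, -0.013, 0, 0.25], [0, -0.016, -0.015, 0, 0.25], [0, -0.019, -0.018, 0, 0.25], [0, -0.022, -0.02, 0, 0.25]]])

```text
clock: 11.1
position: [0.5497, 0.0992, 0.1513]
ee_rot: [0.003, 0.625, 0.781, 0.002]
contact_force: [6.6, 0.5, 2.3]
width: 0.0321
gripper_force: 3.4
```

Run:
```python
from h import *
pin()
t=manip.get_image("top")[:,:,::-1];s=manip.get_image("side")[:,:,::-1]
o=np.zeros((600,800,3),np.uint8)
o[:,:400]=cv2.resize(s[80:260,270:390],(400,600),interpolation=2)
o[:,400:]=cv2.resize(t[140:320,380:500],(400,600),interpolation=2)
cv2.imwrite("pics/g.png",o)
```

```text
0.207 (484, 233) grey 80.0; 0.158 (472, 237) grey 66.0; 0.147 (469, 238) grey 63.0; [96, 73, 62, 52, 52, 54, 61, 67, 69, 73, 77, 79, 80, 79, 78, 77, 76]
t 11.15 yaw 102.63 pos [0.5494 0.0992 0.1516] F [5.8 1.5 1.5] w 0.0319 rows [-0.      0.0192  0.0221] -0.0031
```

View pics/g.png

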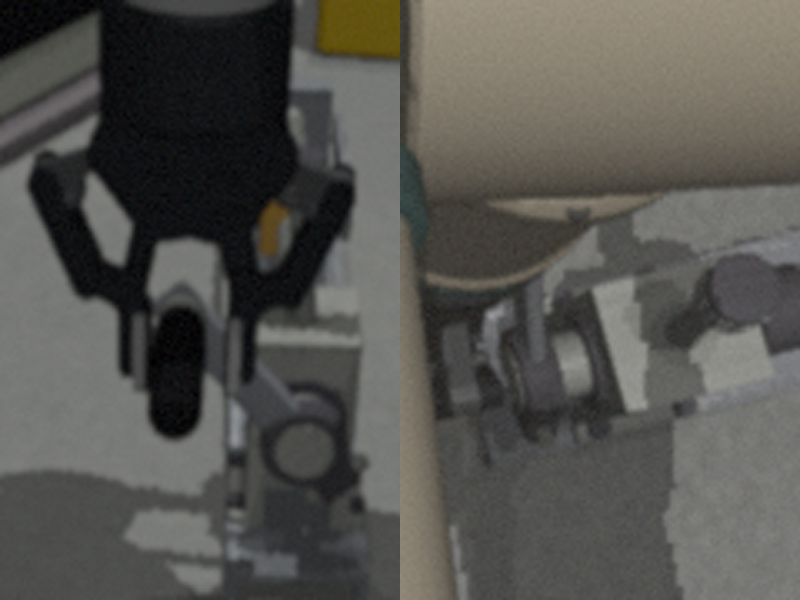

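Emit:
move_arm(deltas=[[[0, -0.003, -0.002, 0, 0.25], [0, -0.006, -0.004, 0, 0.25], [0, -0.009, -0.006, 0, 0.25], [0, -0.011, -0.008, 0, 0.25]]])

```text
clock: 11.65
position: [0.5422, 0.0973, 0.1585]
ee_rot: [0.004, 0.625, 0.781, 0.003]
contact_force: [7.5, 1.1, 2.4]
width: 0.0317
gripper_force: 3.6
```

```bash
python3 -c "
from h import *
pin()"
```

```text
0.207 (484, 233) grey 79.0; 0.158 (472, 237) grey 65.0; 0.147 (469, 238) grey 61.0; [98, 71, 61, 52, 51, 53, 59, 65, 63, 65, 72, 78, 79, 78, 77, 76, 75]
t 11.7 yaw 102.63 pos [0.542  0.0972 0.1587] F [7.4 1.5 3.9] w 0.0316 rows [0.0003 0.0286 0.0311] -0.0031
```

Emit:
move_arm(deltas=[[[0, -0.003, -0.002, 0, 0.25], [0, -0.006, -0.004, 0, 0.25], [0, -0.009, -0.006, 0, 0.25]]])

```text
clock: 12.0
position: [0.5358, 0.0957, 0.1637]
ee_rot: [0.004, 0.625, 0.781, 0.004]
contact_force: [7.2, 1.1, 5.9]
width: 0.0324
gripper_force: 3.8
```

```bash
python3 -c "
from h import *
pin()"
```

```text
0.207 (484, 233) grey 79.0; 0.158 (472, 237) grey 65.0; 0.147 (469, 238) grey 62.0; [107, 74, 61, 52, 51, 52, 59, 65, 61, 62, 72, 78, 79, 79, 77, 76, 74]
t 12.05 yaw 102.63 pos [0.5351 0.0956 0.1638] F [6.2 0.6 3.5] w 0.0321 rows [0.0004 0.0373 0.0377] -0.0031
```

Emit:
move_arm(deltas=[[[0, -0.003, 0, 0, 0.25], [0, -0.006, 0, 0, 0.25], [0, -0.009, 0, 0, 0.25]]])

```text
clock: 12.35
position: [0.5269, 0.0942, 0.1628]
ee_rot: [0.003, 0.625, 0.781, 0.003]
contact_force: [4.0, 1.5, 3.1]
width: 0.0317
gripper_force: 2.7
```

```bash
python3 -c "
from h import *
pin()"
```

```text
0.207 (484, 233) grey 76.0; 0.158 (472, 237) grey 67.0; 0.147 (469, 238) grey 63.0; [107, 75, 62, 53, 51, 54, 60, 66, 63, 62, 66, 72, 74, 74, 76, 78, 80]
t 12.4 yaw 102.63 pos [0.526  0.0941 0.1626] F [4.1 1.2 3.1] w 0.032 rows [-0.0002  0.049   0.036 ] -0.0031
```

```bash
cat >> h.py <<'E'
g=cv2.resize(cv2.imread("pics/g.png",0)[:,400:],(120,180),interpolation=cv2.INTER_AREA)  # top view crop at (380,140)
T=g[75:99,92:115]
def head():
    t=cv2.cvtColor(manip.get_image("top"),cv2.COLOR_RGB2GRAY)[200:260,440:520]
    r=cv2.matchTemplate(t,T,cv2.TM_CCOEFF_NORMED);_,m,_,l=cv2.minMaxLoc(r)
    print("head at",l[0]+440+11.5,l[1]+200+12,"score",round(m,2),"start",380+92+11.5,140+75+12)
    go(.5645,.1025,.134,103)
E
python3 -c "
from h import *
for z in(.207,.2,.19,.158): print(z,proj('top',np.array([.5225,-.019,z])))
head()"
```

```text
0.207 (np.float64(484.15893275039684), np.float64(232.80482537099232))
0.2 (np.float64(482.2666812842453), np.float64(233.48008048103912))
0.19 (np.float64(479.64084869286944), np.float64(234.41711602159558))
0.158 (np.float64(471.8020728746187), np.float64(237.21440460742525))
head at 483.5 228 score 0.5 start 483.5 227
t 12.45 yaw 102.63 pos [0.5259 0.0941 0.1624] F [4.8 1.1 2.5] w 0.032 rows [-0.0002  0.0492  0.0358] -0.0031
```

Emit:
move_arm(deltas=[[[0, -0.003, 0, 0, 0.25], [0, -0.006, 0, 0, 0.25], [0, -0.008, 0, 0, 0.25]]])

```text
clock: 12.75
position: [0.5184, 0.0925, 0.1614]
ee_rot: [0.001, 0.625, 0.781, 0.0]
contact_force: [4.1, 1.4, 2.4]
width: 0.0321
gripper_force: 2.2
```

```bash
python3 -c "
from h import *
pin();head()"
```

```text
0.207 (484, 233) grey 106.0; 0.158 (472, 237) grey 97.0; 0.147 (469, 238) grey 96.0; [83, 85, 87, 89, 91, 93, 95, 97, 99, 100, 101, 103, 104, 105, 106, 107, 108]
t 12.8 yaw 102.63 pos [0.5178 0.0924 0.1612] F [3.3 0.9 2.8] w 0.0319 rows [-0.0005  0.0597  0.034 ] -0.0031
head at 452.5 241 score 0.46 start 483.5 227
t 12.85 yaw 102.63 pos [0.5177 0.0924 0.161 ] F [ 3.8 -0.1  2. ] w 0.0319 rows [-0.0005  0.0598  0.0338] -0.0031
```

Emit:
move_arm(deltas=[[[0, -0.0025, 0, 0, 0.25], [0, -0.005, 0, 0, 0.25]]])

```text
clock: 13.05
position: [0.5139, 0.0915, 0.1608]
ee_rot: [-0.0, 0.625, 0.781, -0.0]
contact_force: [3.7, 0.9, 2.1]
width: 0.0319
gripper_force: 2.0
```

Emit:
move_arm(deltas=[[[0, 0, 0, 0, 0.25]]])

```text
clock: 13.15
position: [0.5133, 0.0914, 0.1607]
ee_rot: [-0.0, 0.625, 0.781, -0.001]
contact_force: [3.4, 1.4, 2.6]
width: 0.032
gripper_force: 1.6
```

Emit:
move_arm(deltas=[[[0, -0.002, 0, 0, 0.25], [0, -0.004, 0, 0, 0.25], [0, -0.006, 0, 0, 0.25]]])

```text
clock: 13.45
position: [0.5091, 0.0905, 0.1608]
ee_rot: [-0.0, 0.625, 0.781, -0.0]
contact_force: [2.9, 0.7, 2.1]
width: 0.0321
gripper_force: 1.8
```

Emit:
move_arm(deltas=[[[0, -0.002, 0, 0, 0.25], [0, -0.004, 0, 0, 0.25], [0, -0.006, 0, 0, 0.25]]])

```text
clock: 13.75
position: [0.5043, 0.0894, 0.1608]
ee_rot: [-0.0, 0.625, 0.781, -0.0]
contact_force: [2.7, 0.4, 1.7]
width: 0.0323
gripper_force: 1.6
```

```bash
python3 -c "
from h import *
pin();head()
s=cv2.cvtColor(manip.get_image('side'),cv2.COLOR_RGB2GRAY)
print(s[110:180:4,340:385:4])"
```

```text
0.207 (484, 233) grey 133.0; 0.158 (472, 237) grey 130.0; 0.147 (469, 238) grey 130.0; [125, 126, 127, 127, 127, 128, 129, 130, 130, 131, 131, 132, 132, 132, 133, 134, 134]
t 13.8 yaw 102.63 pos [0.504  0.0894 0.1608] F [2.8 0.3 1.7] w 0.032 rows [-0.0005  0.0775  0.0334] -0.0031
head at 456.5 226 score 0.43 start 483.5 227
t 13.85 yaw 102.63 pos [0.504  0.0894 0.1607] F [ 3.3 -0.2  0.6] w 0.0321 rows [-0.0005  0.0774  0.0333] -0.0031
[[ 11  10  15  18  16  20  17  22  18  23  19  15]
 [ 13  18  14  13  13   8  15  16  16  16   9  15]
 [ 16  14  20  19  17  19  18  17  19  15  15  18]
 [ 17  19  16  20  20  19  14  20  15  18  19  16]
 [ 10  15  14  13  14  18  18  18  17  13  18  14]
 [ 19  15  10  17  13  18  12  14  12  21  16  18]
 [ 13  18  16  17  17  13  12  21  16  18  15  14]
 [ 58  14  10  16  20  16  17  18  21  16  14  95]
 [105  19  17  18  18  17  17  15  21  15  80 121]
 [ 95  13  15  20  18  29  22  19  11  19 108 123]
 [ 84  11  17  66  95  61  64  89  21  13  84 123]
 [ 35   9  14  71  83  91  60  94  32  18  70 122]
 [ 17  13  27  74  68  72  63  99  63  16  18  10]
 [ 17  15  43   1   2  12  65 104  89  20  20  13]
 [ 11  14  18   6   4   1  75 127  45  14  16  16]
 [ 14  52   6   3   3  11  80 135  36  25  23 120]
 [  9  71  11  10   7   9  39  77  45  48  59 124]
 [ 10  73  14   7  19  11  62 117  53  48  73 124]]
```

Emit:
move_arm(deltas=[[[0, -0.002, 0, 0, 0.25], [0, -0.004, 0, 0, 0.25], [0, -0.006, 0, 0, 0.25]]])

```text
clock: 14.2
position: [0.4999, 0.0884, 0.1609]
ee_rot: [0.0, 0.625, 0.781, -0.0]
contact_force: [2.5, 1.0, 2.3]
width: 0.0321
gripper_force: 1.5
```

Emit:
move_arm(deltas=[[[0, 0, 0, 0, 0.25]]])

```text
clock: 14.3
position: [0.4994, 0.0884, 0.1608]
ee_rot: [-0.0, 0.625, 0.781, -0.0]
contact_force: [2.1, 0.3, 1.4]
width: 0.0319
gripper_force: 1.1
```

Emit:
move_arm(deltas=[[[0, -0.002, 0, 0, 0.25], [0, -0.004, 0, 0, 0.25], [0, -0.006, 0, 0, 0.25]]])

```text
clock: 14.6
position: [0.4951, 0.0873, 0.1609]
ee_rot: [0.0, 0.625, 0.781, -0.0]
contact_force: [3.3, 0.5, 1.5]
width: 0.0319
gripper_force: 1.4
```

```bash
cat >> h.py <<'E'
def gap():
    s=cv2.cvtColor(manip.get_image('side'),cv2.COLOR_RGB2GRAY);print(s[146:180:3,340:390:3])
    go(.5645,.1025,.134,103)
E
python3 -c "
from h import *
gap()"
```

```text
[[ 95  48  38  20  19  17  18  19  22  25  20  12  12  20  11  38 123]
 [ 93  84 100  16  15  14  69  74  63  59  97  52  93  20  15  27 124]
 [ 82 118  92  15  12  15 100  73  59  70 121  95 114  19  17  22 116]
 [ 18  43  42  17  18  18  73  80  76  83 113 113 124  30  15  14 113]
 [ 14  14  12  11  18  36  73  63  69  67 117 110 125  47  17  18  23]
 [ 17  19  17  16  17  48  19  13   7  39 116 113 120  68  15  15  11]
 [ 21  14  15  17  12  19  10   8   1  14 108 115 122  70  22  13  11]
 [ 92  46  15  17  17  11   1   9   5   9  97 133 127  20  15  22  16]
 [ 71  68  12  27  49   9   1   5  11   7  81 135 128  22  24  15  66]
 [ 80  65  16  45  69   9  12  14  12   3  58  95 103  56  61  12 112]
 [109  90  13  46  69   7   5   7   4  10  25  75  66  65  59  17 113]
 [127 116  16  48  66  15  18  11  23  18  40 131 101  67  51  24 119]]
t 14.65 yaw 102.63 pos [0.4947 0.0873 0.1608] F [ 1.9 -0.1  1.3] w 0.0319 rows [-0.0005  0.0893  0.0335] -0.0031
```

Emit:
move_arm(deltas=[[[0, -0.002, 0, 0, 0.25], [0, -0.004, 0, 0, 0.25], [0, -0.006, 0, 0, 0.25], [0, -0.007, 0, 0, 0.25]]])

```text
clock: 15.05
position: [0.4895, 0.0861, 0.1608]
ee_rot: [-0.0, 0.625, 0.781, -0.0]
contact_force: [2.4, 0.3, 1.4]
width: 0.0319
gripper_force: 1.1
```

```bash
python3 -c "
from h import *
gap()"
```

```text
[[ 16  47  36  65  53  17  19  16  16  16  15  24  18  14  13  20  16]
 [ 12  67 100  68  37  14  20  14  46  44  44  55 109 100  41  14   9]
 [ 12  35  94  69  18  12  17  25  49  49  51  88 121 124  73  14  13]
 [ 15  17  24  41  12  11  11  52  78  80  80 104 123 121  85  13  16]
 [ 15  14  17  14  17  20  17  70  68  65  72  83 121 124 104  10  10]
 [ 17  15  17  14  17  18  26  37  14   8  26  87 118 120 116  16  20]
 [ 20  29  22  14  14  11  21   8  12   3   2  72 122 123 113  17  20]
 [ 92  93  68  17  10  16  12   9   6   5  10  51 133 122  65  15  18]
 [ 70  69  79  44  16  47  23  10   8   6   5  33 135 125  53  22  15]
 [ 81  67  77  48  18  75  32   0  13   6  11  16 117 125  42  72  20]
 [108  92  79  42  17  74  24  11  11  12   9   2  80 123  41  74  16]
 [126 122  82  42  23  75  25   4   8  19  19   4 121 124  43  75  16]]
t 15.1 yaw 102.63 pos [0.4894 0.0861 0.1608] F [2.7 0.5 1.7] w 0.0319 rows [-0.0005  0.0961  0.0335] -0.0031
```

Emit:
move_arm(deltas=[[[0, -0.002, 0, 0, 0.25], [0, -0.004, 0, 0, 0.25], [0, -0.006, 0, 0, 0.25], [0, -0.007, 0, 0, 0.25]]])

```text
clock: 15.5
position: [0.4842, 0.0849, 0.1609]
ee_rot: [0.0, 0.625, 0.781, -0.0]
contact_force: [2.6, -0.4, 0.9]
width: 0.032
gripper_force: 1.2
```

```bash
python3 -c "
from h import *
gap()"
```

```text
[[ 18  16  29  66  72  88  14  19  17  10  13  20  42  29  14  16  14]
 [ 18  16  21  70  71  79  12  17  19  54  96  58 119 118  99  78  16]
 [ 18  17  13  63  70  49  17  15  14  73 117  93 120 122 121 115  14]
 [ 12  21  17  21  37  21   8  14  25  76  79  85 109 122 122 116  19]
 [ 15  18  15  17  10  18  13  17  52  76  70  76  67 122 123 123  26]
 [ 23  17  17  13  17  16  15  12  45  18   6  18  74 121 122 125  38]
 [ 83  29  24  19  20   5  11  20  11   9   3  10  47 123 123 123  39]
 [100  92 106 110  36  14  17  14   8   8  14   9  21 123 122  98  14]
 [ 69  69  80  84  68  18  35  38  11   3  10   4   4 115 123  87  22]
 [ 79  64  80  83  73  10  68  56   6  13   6   3   2 113 123  76  70]
 [109  94  77  83  66  14  67  50   7  12   7   4   2 105 122  72  79]
 [127 121  79  82  65  13  66  47   4   7  20  16  16  87 126  59  84]]
t 15.55 yaw 102.63 pos [0.4841 0.0848 0.1609] F [2.5 0.8 0.9] w 0.0319 rows [-0.0004  0.1029  0.0335] -0.0031
```

Emit:
move_arm(deltas=[[[0, -0.002, 0, 0, 0.25], [0, -0.004, 0, 0, 0.25], [0, -0.006, 0, 0, 0.25]]])

```text
clock: 15.85
position: [0.4796, 0.0837, 0.1609]
ee_rot: [0.0, 0.625, 0.781, -0.0]
contact_force: [2.7, -1.2, 0.6]
width: 0.032
gripper_force: 1.2
```

Emit:
move_arm(deltas=[[[0, 0, 0, 0, 0.25]]])

```text
clock: 15.95
position: [0.4792, 0.0838, 0.1608]
ee_rot: [-0.0, 0.625, 0.781, -0.0]
contact_force: [1.5, -1.3, 0.0]
width: 0.0322
gripper_force: 0.8
```

Emit:
move_arm(deltas=[[[0, -0.002, 0, 0, 0.25], [0, -0.004, 0, 0, 0.25], [0, -0.006, 0, 0, 0.25]]])

```text
clock: 16.25
position: [0.4748, 0.0827, 0.1607]
ee_rot: [0.0, 0.625, 0.781, -0.0]
contact_force: [2.6, -0.6, -0.0]
width: 0.0319
gripper_force: 1.2
```

```bash
python3 -c "
from h import *
gap()"
```

```text
[[ 44  14  19   7  40  95  98  94  24  14  18  12  16  13  28  23  11]
 [ 92  20  16  12  19  94 103  99  17  15  10  24  96 113 118 117  94]
 [116  60  18  13  14  72 113  94  12  14  13  65 122 122 120 122 119]
 [117 100  15  13  19  24  59  48  14  13  17  68  87 104 118 122 121]
 [112 114  26  20  18  14  18  15  17  16  25  77  79  77  84 117 122]
 [114 121  71  15  21   9   7  15  17  19  35  42  24  35  60 121 124]
 [109 117 102  26  23  17  14  16  19  12  16   7  11   6  41 123 122]
 [102  98  97  97 106  35  18  16  15  15  14   0   8  11  13 115 121]
 [ 69  69  80  83  81  43  42  17  18  39   5   2   4   8   4 104 122]
 [ 80  65  78  83  80  53  42  11  39  70   7   5   6   9   5  84 123]
 [109  92  79  85  78  63  52  16  45  69   3   1   5   6   9  73 121]
 [125 122  80  83  86  85  76  18  47  68   7   4  15   8   5  52 124]]
t 16.3 yaw 102.63 pos [0.4744 0.0826 0.1607] F [ 2.  -1.4 -0. ] w 0.0326 rows [-0.0004  0.1154  0.0332] -0.0031
```

Emit:
move_arm(deltas=[[[0, -0.002, 0, 0, 0.25], [0, -0.004, 0, 0, 0.25], [0, -0.006, 0, 0, 0.25]]])

```text
clock: 16.6
position: [0.4705, 0.0819, 0.1608]
ee_rot: [0.0, 0.625, 0.781, 0.0]
contact_force: [3.7, 0.6, -3.0]
width: 0.0321
gripper_force: 2.0
```

```bash
python3 -c "
from h import *
gap()"
```

```text
[[ 94  38  14  17  17  49  98  94  72  32  17  19  22  15  14  25  18]
 [ 95  77  19  15  19  18 102 100  74  16  21  11  31  98 103 119 113]
 [116 119  55  18  17  10  77 104  70   8  16  12  64 124 121 122 121]
 [116 118  96  19  17  13  26  53  43  10  15  17  63  98 116 122 122]
 [111 116 106  26  15  17  14  10   9  15  20  19  73  81  78 102 118]
 [115 118 105  52  13  17  11  16  18  12  17  34  54  39  53  65 120]
 [110 116 106  80  29  11  20  11  16  13  21  14  10  13   5  57 125]
 [ 99  98  95 112 104  35  41  22  14   9  17   5  11   3   1  20 119]
 [ 70  68  80  82  83  42  43  43  16  19  38   9  11   9  11   4 111]
 [ 81  66  78  83  82  55  40  39  15  35  75  12   8  15  10   7  87]
 [109  94  79  82  83  67  56  58  14  40  70  11   6  11   7   7  72]
 [126 122  78  82  85  82  79  76  18  41  68   7   8   8  11   6  56]]
t 16.65 yaw 102.63 pos [0.4702 0.0819 0.1608] F [ 3.4  0.2 -0.9] w 0.0319 rows [-0.0006  0.1207  0.0335] -0.0031
```

Run:
```python
from h import *
f=cv2.resize(cv2.imread("pics/f.png",0)[:,:400],(100,150),interpolation=cv2.INTER_AREA)
r,c=slice(140,186,3),slice(344,380,2)
print(f[60:106:3,54:90:2]);
s=cv2.cvtColor(manip.get_image('side'),cv2.COLOR_RGB2GRAY);print(s[r,c])
```

```text
[[ 70  57  74 115 117 107  50  37  41  42  42  39  40  53  63 104 112 117]
 [ 71  71  55  69  70  69  73  69  49  53  52  55  70  77  72  84 110 118]
 [ 40  39  52  68  68  79 100  82  54  62  59  59  57  43  46  61 110 120]
 [ 95  96  63  68  68  82 101  82  54  61  56  58  75  92  64  72 114 119]
 [109  95  62  66  66  80  99  87  57  60  57  60  91 116  99 100 118 117]
 [110 100  64  66  60  78  96  76  56  60  56  65  92 111 111 114 119 120]
 [108 100  74  63  58  79 100  80  58  62  57  67  96 116 110 109 118 120]
 [110  99  74  64  57  77  99  73  57  62  57  71  98 113 114 109 116 116]
 [107 103  81  76  67  79 101  78  57  60  54  72 102 110 116 110 117 118]
 [ 94 111  98  92  90  89  98  73  59  59  66 120 130 128 127 128 128 120]
 [ 62  76  79  80  82  82  82  59  58  60  72 121 126 126 129 129 129 121]
 [ 60  76  82  82  76  69  63  52  57  60  54  68  73  72  80  82  94 115]
 [ 80 114 125 120 100  93  93  88  80  67  60  60  72  82  82  83  83 110]
 [107 119 130 128 129 121 120 116 116 115 119 123 126 131 130 128 115 111]
 [106 104 114 114 115 113 116 117 116 118 120 122 
[... 601 characters left out ...]
 20  16  11  32  69  78]
 [112 103  73  36  14  24  15  21  15  13  15  12  18  10  16  46  57  44]
 [110 106  83  75  37  15  16  14  15  16  14  11  17  17  16  17   9  10]
 [ 96  94 100 118 106  52  38  41  33  15  12  13  18  15  16  12   5   0]
 [ 66  80  84  83  83  59  42  42  46  36  19  10  22  36  20   5  11   4]
 [ 60  80  84  83  83  69  50  42  41  38  18  19  49  74  47   0   0   0]
 [ 79  78  83  85  83  76  59  55  60  51  18  17  54  74  40   9   0  10]
 [111  81  86  84  85  85  84  83  81  64  21  15  61  73  32   4   5   5]
 [110  71  79  77  77  79  82  79  79  59  17  18  66  70  29   3  12  14]
 [106  61  64  63  63  65  65  60  63  44  14  25  68  68  27  11  13  16]]
```

The pin has dropped: the shank is gone from rows 149–170, and a dark head now sits just above the block at rows 167–174. One small, gentle nudge will confirm the lock.

Emit:
move_arm(deltas=[[[0, -0.002, 0, 0, 0.25], [0, -0.003, 0, 0, 0.25], [0, -0.003, 0, 0, 0.25]]])

```text
clock: 17.0
position: [0.468, 0.0814, 0.1609]
ee_rot: [0.0, 0.625, 0.781, 0.0]
contact_force: [4.5, 0.6, -3.1]
width: 0.032
gripper_force: 1.9
```

Emit:
move_arm(deltas=[[[0, -0.002, 0, 0, 0.25], [0, -0.003, 0, 0, 0.25], [0, -0.003, 0, 0, 0.25]]])

```text
clock: 17.3
position: [0.4666, 0.081, 0.161]
ee_rot: [0.001, 0.625, 0.781, 0.001]
contact_force: [6.5, 0.8, -3.6]
width: 0.0319
gripper_force: 2.9
```

Emit:
move_arm(deltas=[[[0, -0.001, 0, 0, 0.25], [0, -0.001, 0, 0, 0.25], [0, -0.001, 0, 0, 0.25]]])

```text
clock: 17.6
position: [0.4661, 0.0809, 0.1611]
ee_rot: [0.001, 0.625, 0.781, 0.001]
contact_force: [6.6, 0.8, -4.1]
width: 0.0318
gripper_force: 3.2
```

Emit:
move_arm(deltas=[[[0, -0.001, 0, 0, 0.25], [0, -0.002, 0, 0, 0.25], [0, -0.002, 0, 0, 0.25], [0, -0.002, 0, 0, 0.25]]])

```text
clock: 18.0
position: [0.4654, 0.0807, 0.1612]
ee_rot: [0.001, 0.625, 0.781, 0.002]
contact_force: [8.8, 1.0, -5.1]
width: 0.0323
gripper_force: 3.9
```

Emit:
move_arm(deltas=[[[0, 0.003, 0, 0, 0.25], [0, 0.007, 0, 0, 0.25], [0, 0.007, 0, 0, 0], [0, 0.007, 0, 0, -1], [0, 0.007, 0, 0, -1], [0, 0.007, 0, 0, -1], [0, 0.007, -0.05, 0, -1], [0, 0.007, -0.1, 0, -1], [0, 0.007, -0.1, 0, -1], [0, 0.007, -0.1, 0, -1]]])

```text
clock: 19.0
position: [0.469, 0.0814, 0.2416]
ee_rot: [0.001, 0.625, 0.781, 0.001]
contact_force: [0.4, 0.3, -0.2]
width: 0.0855
gripper_force: 0.0
```

Run:
```python
from h import *
go(.5235,-.0185,.19,102.6)
s=cv2.cvtColor(manip.get_image('side'),cv2.COLOR_RGB2GRAY);print(s[140:186:3,344:380:2])
t=cv2.cvtColor(manip.get_image('top'),cv2.COLOR_RGB2GRAY);print(t[222:258:3,444:496:3])
```

```text
t 19.0 yaw 102.63 pos [0.469  0.0814 0.2416] F [ 0.4  0.3 -0.2] w 0.0855 rows [-0.1368  0.0391  0.0647] 0.0003
[[ 67  58  74 115 113 114 112 117 118 122 123 123 113 102  62 102 111 116]
 [ 73  71  56  67  69  66  73  74  71  71  70  70  72  76  69  85 110 118]
 [ 39  35  49  66  67  76  98  93  96  80  67  69  58  45  44  62 109 117]
 [ 97  96  61  64  66  81  97  96 101  87  70  68  75  92  65  69 114 116]
 [107  95  61  66  67  79  96 106 107  90  72  67  90 116  97 100 118 117]
 [108 102  62  64  61  77  91  86  83  66  60  63  85 110 110 111 108  91]
 [106 101  73  61  59  72  54  40  40  39  39  41  44  72 105 107  73  61]
 [108  99  71  64  56  65  34  32  37  41  42  41  52  53 103  86  60  68]
 [107  98  72  71  59  59  39  43  47  38  38  44  56  73 102  62  42  13]
 [ 93  81  80  81  82  65  41  42  42  42  42  49  48  66  78  42   8  14]
 [ 62  77  80  81  83  74  40  41  44  42  45  48  50  58  54  37   4   3]
 [ 59  75  78  81  82  69  48  41  38  37  36  36  45  51  52  32   2   5]
 [ 75  76  81  81  84  78  66  55  53  58  61  76  62  51  54  34  11  10]
 [107  77  81 
[... 412 characters left out ...]
104 116 144 141 141 144]
 [143 143 144 146 141 142 143 137 119  92  64  86 105 111 145 144 144 143]
 [147 145 144 139 143 144 140 143 121  97  59  84 107 111 144 147 145 149]
 [147 149 143 148 144 143 147 143 123  96  62  80 109 113 144 147 147 148]
 [146 145 148 145 147 147 146 146 123 106  66  76 113 113 142 144 146 148]
 [148 152 145 148 143 145 147 147 129 107  65  73 114 113 142 148 150 146]
 [148 145 144 148 149 145 146 146 133 112  70  65 118 117 138 148 148 151]
 [150 152 153 148 147 149 146 148 138 110  67  67 117 122 136 151 150 150]
 [153 147 152 149 149 150 147 146 139 117  71  67 116 120 133 153 152 147]
 [154 153 151 152 150 147 145 147 139 114  66  64 112 120 134 150 150 151]]
```

Emit:
move_arm(deltas=[[[-0.137, 0.039, 0, 0, 1], [-0.137, 0.039, 0, 0, 1], [-0.137, 0.039, 0, 0, 1], [-0.137, 0.039, 0, 0, 1], [-0.137, 0.039, 0, 0, 1], [-0.137, 0.039, 0.03, 0, 1], [-0.137, 0.039, 0.06, 0, 1], [-0.137, 0.039, 0.077, 0, 1], [-0.137, 0.039, 0.077, 0, 1], [-0.137, 0.039, 0.077, 0, 1]]])

```text
clock: 20.1
position: [0.5225, -0.0174, 0.1795]
ee_rot: [-0.0, 0.624, 0.781, 0.0]
contact_force: [-0.2, -0.1, 0.4]
width: 0.0001
gripper_force: 0.0
```

Run:
```python
from h import *
go(.5235,-.0185,.155,102.6)
s=cv2.cvtColor(manip.get_image('side'),cv2.COLOR_RGB2GRAY);print(s[134:186:3,344:380:2])
```

```text
t 20.1 yaw 102.72 pos [ 0.5225 -0.0174  0.1795] F [-0.2 -0.1  0.4] w 0.0001 rows [-0.0016  0.0009  0.0307] 0.001
[[ 70  58  83 121 120 116  47  12  60  66  31  65  60  12  49 106 117 116]
 [ 70  56  83 125 127 117  40  16  65  64  30  67  55  16  54 114 118 117]
 [ 70  59  73 115 115 108  30  17  67  62  32  71  47  13  53 104 111 118]
 [ 75  73  53  70  70  62  24  20  66  60  38  71  43  17  46  85 113 120]
 [ 42  36  52  67  71  78  90  73  72  55  39  71  49  21  41  63 110 119]
 [ 97  97  62  70  69  81 101  99  78  56  43  65  72  93  65  71 114 119]
 [110  95  61  66  68  80  98 109 107  91  73  69  92 117  98 101 118 118]
 [109 102  65  66  63  79  93  84  78  65  55  57  87 110 113 115 109  98]
 [109 102  74  60  60  72  47  27  29  27  28  26  33  71 108 109  75  77]
 [110 101  74  64  58  65  31  22  27  32  31  26  26  47 104  89  73  90]
 [107  99  74  68  58  52  39  44  43  40  39  40  36  60 103  66  48  20]
 [ 91  80  75  78  81  61  41  41  41  39  43  42  42  47  66  50  10  13]
 [ 62  59  62  62  61  51  33  44  44  44  45  43  41  47  53  39  14  16]
 [ 59  52  55  52  53  53  52  44  41  41  37  40  44  53  57  33   7  15]
 [ 77  92  90  84  82  69  60  54  56  57  55  53  53  60  55  39  10  15]
 [108 107 114 113 113 107 103 100  99  98  87  76  56  61  55  46   3  10]
 [106  93 103 102 103 103 102  96  97  95  95  73  61  56  56  49   9  17]
 [104  66  69  71  70  66  67  70  64  70  63  61  62  55  55  50  16  10]]
```

Emit:
move_arm(deltas=[[[0, 0.001, 0.008, 0, 1], [0, 0.001, 0.014, 0, 1], [0, 0.001, 0.018, 0, 1], [0, 0.001, 0.021, 0, 1], [0, 0.001, 0.024, 0, 1], [0, 0.001, 0.024, 0, 1]]])

```text
clock: 20.75
position: [0.5242, -0.0188, 0.1609]
ee_rot: [0.001, 0.625, 0.781, 0.0]
contact_force: [-1.8, -0.7, 3.7]
width: 0.0
gripper_force: 2.2
```

Emit:
move_arm(deltas=[[[0, 0, 0.002, 0, 1], [0, 0, 0.004, 0, 1], [0, 0, 0.006, 0, 1], [0, 0, 0.008, 0, 1], [0, 0, 0.008, 0, 1]]])

```text
clock: 21.25
position: [0.5245, -0.0187, 0.1552]
ee_rot: [0.001, 0.625, 0.781, 0.0]
contact_force: [-1.3, -0.3, 7.4]
width: 0.0002
gripper_force: 4.0
```

Emit:
move_arm(deltas=[[[0, 0, 0.002, 0, 1], [0, 0, 0.004, 0, 1], [0, 0, 0.006, 0, 1], [0, 0, 0.006, 0, 1]]])

```text
clock: 21.65
position: [0.5248, -0.0188, 0.1549]
ee_rot: [0.002, 0.625, 0.781, 0.001]
contact_force: [-9.5, 1.5, 34.1]
width: 0.0001
gripper_force: 16.9
```

Emit:
move_arm(deltas=[[[0, 0, -0.01, 0, 1], [0, 0, -0.05, 0, 1], [0, 0, -0.1, 0, 1], [0, 0, -0.16, 0, 1], [0, 0, -0.16, 0, 1], [0, 0, -0.16, 0, 1]]])

```text
clock: 22.25
position: [0.5245, -0.0187, 0.2779]
ee_rot: [0.001, 0.625, 0.781, 0.001]
contact_force: [-0.2, -0.7, -1.6]
width: 0.0003
gripper_force: 0.0
```

Run:
```python
from h import *
go(.5235,-.0185,.155,102.6)
s=cv2.cvtColor(manip.get_image('side'),cv2.COLOR_RGB2GRAY);print(s[146:192:2,344:380:2])
```

```text
t 22.25 yaw 102.62 pos [ 0.5245 -0.0187  0.2779] F [-0.2 -0.7 -1.6] w 0.0003 rows [ 0.0007 -0.0016  0.1537] 0.0002
[[ 40  33  53  69  66  78  96  94  94  78  67  66  54  44  46  62 108 117]
 [ 73  73  57  66  65  78  93 100  98  84  70  70  57  59  45  67 111 118]
 [103 103  62  67  68  79  98 103 104  86  69  67  83 109  74  76 113 117]
 [108  94  59  67  64  77  96 104 106  88  70  66  91 115  96  99 114 116]
 [107  95  61  65  62  78  94 102 103  89  70  64  87 110 113 113 113 108]
 [106 100  66  61  54  75  92 102 104  91  70  66  94 109 107 107  87  88]
 [106  99  74  61  55  75  86  92  89  76  68  66  94 113 109  95  62  81]
 [108  92  70  65  58  61  47  31  27  34  37  37  64 107 111  83  74  97]
 [107  98  71  62  55  51  28  29  27  24  26  25  23  77 111  67  69  59]
 [105  97  72  66  58  50  29  43  46  42  38  31  19  69  99  58  39  16]
 [101  88  78  78  74  55  35  33  37  37  35  33  32  53  68  41  14  19]
 [ 72  76  81  80  82  58  34  45  49  48  51  43  36  44  57  31  16  11]
 [ 60  68  71  69  74  50  34  48  40  43  44  44  39  45  52  25  14  17]
 [ 61  75  66  58  55  41  43  45  48  46  47  43  41  52  53  20   8  15]
 [ 57  94  99  92  76  53  38  47  47  48  45  45  42  60  53  26  16  14]
 [ 75  95 105 101 103  97  81  57  46  50  47  48  49  57  52  25  11  15]
 [103 101 110 110 112 111 108 103  97  94  95  90  59  55  51  33   7  11]
 [104 103 112 110 114 111 111 111 108 102 102  84  58  52  52  32  11  14]
 [103  91  99 100  99 101 100 100 101 100  93  65  59  53  55  37  10  11]
 [105  67  70  68  71  66  68  72  67  70  65  60  58  54  55  41  13  11]
 [ 93  64  67  67  69  68  67  65  64  64  58  61  58  54  53  51  12   8]
 [ 67  63  71  68  68  68  67  68  70  67  57  62  59  54  52  47  13  12]
 [ 64  69  69  67  69  67  68  66  69  63  59  61  55  54  51  48  17  14]]
```

```bash
python3 -c "
from rig import manip
print(manip.sign_off())"
```

```text
the job is handed in; nothing more can be done
None
```

I handed the job in at about 22 s: the long pin dropped into the shaft's cross-hole, the crank locked (largest push at the grip about 10 N), and I pressed the pin home and let go. The other two pins were left in the rack; I read the seating from the depth of the hard stop and image values, since my picture views were used up.

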